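Close the drilling jig with its blue-handled drill plate

ROBOT

A 6-joint arm with a two-finger parallel gripper is mounted at the origin on a cart in front of the work surface, level with it; the furniture and walls round the work are solid. World frame = base frame: x ahead of the robot, y to its left, z up, the work surface at z = 0. Lengths are in m, angles in rad, forces in N, time in s.
With the tool pointing down it reaches from about 0.275 to 1 m from the base axis. Payload 8.4 kg.
Tool frame: the origin (TCP) lies midway between the tips of the shut fingers; the grasp point (between the pads) lies 19 mm behind it (grip_point_offset is the distance from the TCP to the grasp point, in m); z points along the fingers, y is the line along which they close (so a half turn about z gives the same grasp; the last joint's range is limited). The gripper opens to 85 mm and grips with 20 to 120 N. Pads are 22 mm wide; open, the fingers measure 114 mm over their backs; the gripper's body (76 mm by 85 mm) begins 54 mm behind the grasp point. The pads swing forward as they close: fully open they stand 13 mm farther back than shut.
Start: joints at [-1.348, 0.353, 1.633, -0, 1.155, -0.002], TCP at [0.139, -0.609, 0.231] pointing down, gripper open.
Joint ranges: [-2.63, 2.63], [-0.92, 2.1], [0.06, 2.66], [-1.3, 4.44], [0, 2.69], [-3.02, 3.02]. Speed limits (rad/s): [2.22, 2.22, 2.79, 3.14, 3.14, 3.14].

INTERFACE

Orientations are given as a unit quaternion [x, y, z, w].
In Python, from rig import * gives the robot as it stands.
- The arm moves only by the shell command python3 -m jog 'ROWS'. ROWS is JSON, one flat list of numbers, 7 for each row, row after row: the shift along the tool's x, y, z in m, then the turn, a rotation vector about the tool's x, y, z in degrees, then the closure, from 0 (fully open) to 1 (shut). In form: [tx, ty, tz, ax, ay, az, fingers, tx, ty, tz, ax, ay, az, fingers, ...]. A call has exactly 10 rows; each row is the pose to reach, as a shift and turn from the pose commanded when the call began, along the tool's axes at that moment; what a row does not reach only later rows make up. A row lasts 1/10 s, in which the tool goes at most 50 mm and 8.59 degrees, less where a joint would pass 70% of its speed; a pose out of reach is approached as far as the arm can. A call with a gripper value outside its range is refused whole. The fingers move at their own pace and stop on an object; the grip force is fixed at half the most. Time passes only in rows, so rows that repeat a pose let the fingers close, or fill a call up. It gives the time, the measured TCP pose, the force, the opening and the grip force at its end, in the units of the state.
- read_state(): the state, without advancing time (a new reading comes with each control period).
- snapshot(name): name is "scene" or "top"; returns (picture, depth): 420x560x3 uint8, red, green, blue; 420x560 float32, m along the optical axis (not along the pixel's ray), 0 where there is no reading.
- camera_model(name): a dict with "K" (3x3 intrinsics, pixels), "cam_to_world" (4x4, takes a point from camera to world coordinates). Camera axes: x right, y up, looking along -z (the intrinsics and any distortion apply to the point x, -y, -z); pixel columns grow to the right and rows downward; lengths in m; the calibration is good to about 2 mm. A picture is of the moment at which its call begins. camera_model takes no time and is no camera call.
- hand_in(): hands the job in; it is judged then, once.
The state is a dict: "time": time; "q": joint angles; "qvel": joint speeds; "joint_efforts": joint torques, N m; "tool_pos": TCP position; "orientation": TCP orientation; "contact_force": force on the tool from outside, world axes, zero at the start; "torque": the same for the moment, N m; "opening": opening from 0.0 (shut) to 1.0 (fully open); "finger_force": force on a finger pad.
Only numpy, scipy, OpenCV 4.12 (cv2) and the standard library are available. Lean on these libraries where they do the work, as an engineer would, in place of code of your own. Each camera call takes 0.05 s, during which the arm holds its last target. There are 200 camera calls.

TASK

A wood block is clamped in the drilling jig and ready to be drilled. Pick up the drill plate with the blue handle, lower it level over the jig's two guide pins until it lies flat on the wood block, and only then let go of it. Leave the red-handled plate where it is.

Things in the scene. Friction and masses are not known exactly. Their poses are not given: they have to be found in the camera images.
- jig: Jig fixed to the bench: aluminium base 150 (x) by 110 (y) by 12 mm; on it a clamped pine block 70 (x) by 140 (y), its top 47 mm above the bench. Two upright steel guide pins at x = +-52.5, y = 0 mm: 12 mm thick, tapering from 70 mm above the bench to 4 mm across at the tips, 87 mm above it. Origin: centre of the base's underside, on the bench; z up.
- blue_plate: Loose aluminium plate with blue handle, 0.4 kg, 150 (x) by 90 (y) by 10 mm; two 26 mm holes at x = +-52.5, y = 0 mm: 7 mm play on the pins, either way round. Bar handle along x, 60 mm long, 18 mm thick (y), 21 to 43 mm above the plate's underside; drill bushes 3 mm proud. Origin: centre of the underside, z up; starts flat on the bench; seated it is 47 mm above the jig's.
- red_plate: Similar loose plate for another jig, same size and origin, with a red bar handle 41 mm long and holes only 75 mm apart, which do not fit the pins: leave it alone.
Things that resemble listed ones, but are neither listed nor needed, are in the scene too. There is more than one size of the jig; the job needs the larger.

How it is judged:
On the way, in this order (a step that is already met when the one before it is completed fails the run):
1. the blue-handled plate is held above the guide pins (z of blue_plate in the frame of jig above 0.087 m and contact force between the fingers and blue_plate above 0.5 N), for 0.1 s.
2. still held, the blue-handled plate is over both pins and less than 8 mm from lying on the block (z of blue_plate in the frame of jig below 0.055 m and horizontal distance between blue_plate and jig below 0.015 m and angle between the x axis of blue_plate and the x axis of jig, either way round below 0.2 rad and contact force between the fingers and blue_plate above 0.5 N), for 0.05 s.
At the end, for the whole second after the job is handed in: The blue-handled plate is down over both guide pins, handle up: its underside within 4 mm of the top of the wood block, its centre within 12 mm and its long axis within 0.2 rad of the jig's, tilted less than 0.07 rad, at rest; the red-handled plate is within 30 mm of where it lay (z of blue_plate in the frame of jig between 0.042 and 0.051 m and horizontal distance between blue_plate and jig below 0.012 m and angle between the x axis of blue_plate and the x axis of jig, either way round below 0.2 rad and angle between blue_plate's own z axis and vertical below 0.07 rad and linear speed of blue_plate below 0.02 m/s and distance of red_plate from where it was at the start of the episode below 0.03 m); the robot touches nothing.
It fails at once if the red-handled plate is moved by more than 30 mm (distance of red_plate from where it was at the start of the episode above 0.03 m).
It fails at once if the blue-handled plate is tipped by more than about 25 degrees (angle between blue_plate's own z axis and vertical above 0.44 rad).
It also fails if it takes over 42 s, if anything falls off the work surface, if the arm or the gripper's body presses on something with over 40 N, if the wrist force passes 120 N, or if a joint passes its speed limit or range.

## Working session

There is one attempt and no reset: what is moved stays moved. The work goes in short steps, Python scripts to look and compute and a shell command to move; the robot and the scene stay as the last step left them, time stands still between calls to the robot, and variables do not carry over. Pictures are saved under pics/ and viewed, at most 10 in all, crops included, and the job is handed in when it is done.

```bash
mkdir -p pics; cat > h.py <<'E'
from rig import *
import numpy as np, cv2
from scipy.spatial.transform import Rotation as R
def grab(n,tag):
    im,d=snapshot(n); np.savez(f'{tag}.npz',im=im,d=d); cv2.imwrite(f'pics/{tag}.png',im[:,:,::-1]); return im,d
def world(n,u,v,z):
    m=camera_model(n);T=np.array(m["cam_to_world"]);r=np.linalg.inv(np.array(m["K"]))@[u,v,1];r=T[:3,:3]@(r*[1,-1,-1])
    return T[:3,3]+r*(z-T[2,3])/r[2]
def deproj(n,u,v,d):
    m=camera_model(n);T=np.array(m["cam_to_world"]);r=np.linalg.inv(np.array(m["K"]))@[u,v,1]
    return T[:3,:3]@(r*[1,-1,-1]*d)+T[:3,3]
E
python3 - <<'E'
from h import *
for n in("scene","top"):
    grab(n,n+'0');m=camera_model(n);print(np.round(m["K"],1).tolist(),np.round(m["cam_to_world"],3).tolist(),[k for k in m])
print(read_state())
E
```

```text
[[537.3, 0.0, 291.3], [0.0, 537.3, 200.4], [0.0, 0.0, 1.0]] [[-0.873, 0.266, -0.409, 0.051], [-0.488, -0.49, 0.722, 0.761], [-0.008, 0.83, 0.558, 0.617], [0.0, 0.0, 0.0, 1.0]] ['K', 'cam_to_world']
[[432.3, 0.0, 273.4], [0.0, 432.3, 210.4], [0.0, 0.0, 1.0]] [[0.002, 0.999, -0.049, 0.426], [-1.0, 0.002, -0.013, -0.022], [-0.013, 0.049, 0.999, 0.872], [0.0, 0.0, 0.0, 1.0]] ['K', 'cam_to_world']
{'time': 0.1, 'q': array([-1.34842247e+00,  3.53618894e-01,  1.63406638e+00,  9.93598765e-07,
        1.15520100e+00, -2.40420321e-03]), 'qvel': array([-0.00078782, -0.00024502, -0.00039191, -0.00047203,  0.00020391,
        0.00125276]), 'joint_efforts': array([-7.35023059e-04, -6.06358194e+01, -3.42820036e+01, -5.26287272e-05,
        3.91518610e-03, -2.44182735e-05]), 'tool_pos': array([ 0.13920822, -0.60885419,  0.23060894]), 'orientation': array([ 9.93690813e-01,  1.12152351e-01, -7.05438980e-05, -6.42947948e-04]), 'contact_force': array([-0.87431226,  0.46600907, -0.29616774]), 'torque': array([2.74582263e-02, 2.48358905e-05, 5.10432784e-02]), 'finger_force': 0.0, 'opening': 1.0019328823325093}
```

View pics/top0.png

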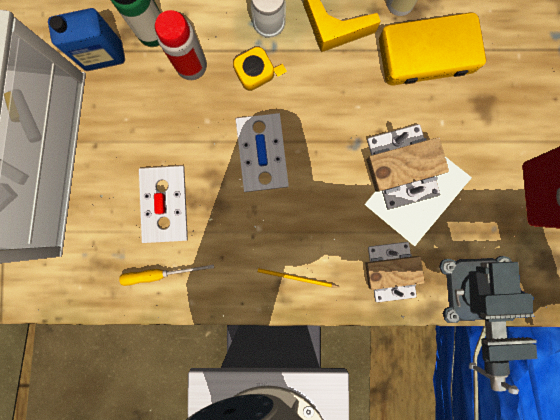

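View pics/scene0.png

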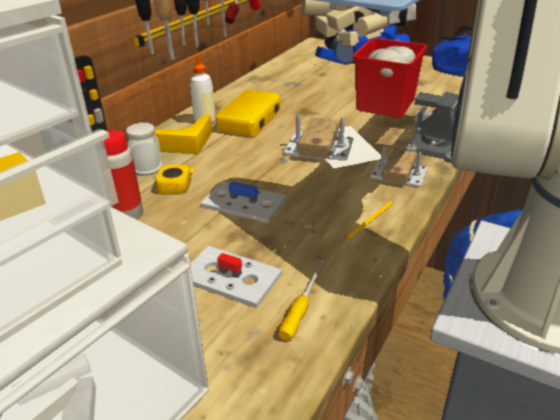

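The top view shows the blue plate at (263,150) and the red plate at (163,203). The larger jig is at (407,165) and the smaller one at (393,272). The only blue-handled plate is at (263,150); the other candidates are the red plate and the small jig. I'll enlarge the plate and the big jig to check the choice.

```bash
python3 - <<'E'
from h import *
a=np.load('top0.npz')['im'][:,:,::-1];b=np.load('scene0.npz')['im'][:,:,::-1]
f=lambda i,u,v,w,h,s:cv2.resize(i[v:v+h,u:u+w],None,fx=s,fy=s,interpolation=cv2.INTER_CUBIC)
# top: scale 4; scene: scale 4
A=f(a,225,100,100,100,3.9999);B=f(a,355,110,100,110,3.9999)[:400]
C=f(b,280,100,100,70,2.8571);D=f(b,195,165,100,70,2.8571)
print(A.shape,B.shape,C.shape)
o=np.zeros((600,800,3),np.uint8);o[:400,:400]=A[:400,:400];o[:400,400:]=B[:400,:400];o[400:600,:286]=C[:200,:286];o[400:600,400:686]=D[:200,:286]
cv2.imwrite('pics/crop1.png',o)
E
```

```text
(400, 400, 3) (400, 400, 3) (200, 286, 3)
```

View pics/crop1.png

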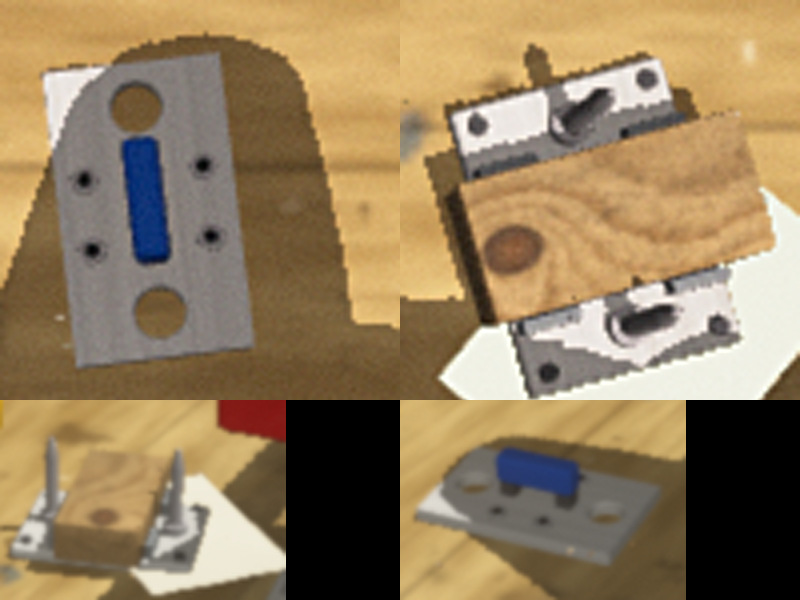

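The crop confirms the blue-handled plate: hole centres at top (258.8,126.8) and (265,178), handle at (261.8,150). It also shows the big jig, with pin tips at top (406.2,133.7) and (423,188.7), and at scene (298.5,114) and (342.3,118.5).

```bash
python3 - <<'E'
from h import *
def P(n):
    m=camera_model(n);T=np.array(m["cam_to_world"])@np.diag([1,-1,-1,1]);return np.array(m["K"])@np.linalg.inv(T)[:3]
def tri(a,b):
    X=cv2.triangulatePoints(P("top"),P("scene"),np.float64(a).reshape(2,1),np.float64(b).reshape(2,1));return (X[:3]/X[3]).ravel()
# which tip matches which
for b in([298.5,114],[342.3,118.5]):
    for a in([406.2,133.7],[423,188.7]): print('tip',np.round(tri(a,b),3))
print('handle',tri([261.75,150],[243.3,186.7]).round(3))
d=np.load('top0.npz')['d']
for n,u,v in(('handle',262,150),('plate',250,170),('plate2',277,165),('block',390,165),('bench',330,110),('block2',425,155),('base',375,140)):print(n,deproj('top',u,v,d[v,u]).round(3))
w=lambda u,v,z:world('top',u,v,z)
def line(a,b):
    c=(a+b)/2;e=a-b;return c[:2].round(4),np.hypot(e[0],e[1]).round(4),np.degrees(np.arctan2(e[1],e[0])).round(2)
print('holes',line(w(258.8,126.8,.01),w(265,178,.01)))
print('handle',line(w(260,135,.043),w(263.25,165.5,.043)))
c=[w(225+x/4,100+y/4,.01) for x,y in((45,72),(218,53),(254,345),(78,367))];print('platecorners',np.mean(c,0).round(4))
print('tips',line(w(406.2,133.7,.087),w(423,188.7,.087)))
print('roots',line(w(396,141.2,.012),w(410.5,192,.012)))
c=[w(355+(x-400)/4,110+y/4,.047) for x,y in((460,185),(735,112),(775,245),(490,323))];print('block',np.mean(c,0).round(4))
s=read_state();print(R.from_quat(s['orientation']).as_matrix().round(4))
E
```

```text
tip [ 0.605 -0.255  0.083]
tip [ 0.557 -0.25   0.1  ]
tip [ 0.548 -0.279  0.082]
tip [ 0.505 -0.284  0.082]
handle [0.585 0.012 0.037]
handle [0.584 0.011 0.042]
plate [0.549 0.036 0.012]
plate2 [ 0.56  -0.018  0.009]
block [ 0.554 -0.235  0.044]
bench [ 0.673 -0.125  0.001]
block2 [ 0.573 -0.301  0.046]
base [ 0.61  -0.214  0.011]
holes (array([0.585 , 0.0129]), np.float64(0.1045), np.float64(7.06))
handle (array([0.583 , 0.0121]), np.float64(0.0598), np.float64(6.25))
platecorners [0.5853 0.0123 0.01  ]
tips (array([ 0.5546, -0.2683]), np.float64(0.1049), np.float64(16.09))
roots (array([ 0.5561, -0.2692]), np.float64(0.1055), np.float64(15.12))
block [ 0.5555 -0.2697  0.047 ]
[[ 9.748e-01  2.229e-01 -3.000e-04]
 [ 2.229e-01 -9.748e-01  1.300e-03]
 [ 0.000e+00 -1.300e-03 -1.000e+00]]
```

Both measurements agree with the stated sizes: 105 mm spacing, tips at about 0.083 m and handle top at about 0.042 m. The plate is at (0.585, 0.0125), yaw 6.8°. The jig is at (0.555, -0.269), yaw about 15.6°.

```bash
python3 -m jog '[0,0,-0.05,0,0,0,0, 0.3,-0.265,-0.05,0,0,0,0, 0.3,-0.265,-0.05,0,0,0,0, 0.3,-0.265,-0.05,0,0,0,0, 0.3,-0.265,-0.05,0,0,0,0, 0.3,-0.265,-0.05,0,0,0,0, 0.3,-0.265,-0.05,0,0,0,0, 0.3,-0.265,-0.05,0,0,0,0, 0.3,-0.265,-0.05,0,0,0,0, 0.3,-0.265,-0.05,0,0,0,0]'
python3 -m jog '[0.273,-0.242,0,0,0,0,0, 0.273,-0.242,0,0,0,0,0, 0.273,-0.242,0,0,0,0,0, 0.273,-0.242,0,0,0,0,0, 0.273,-0.242,0,0,0,0,0, 0.273,-0.242,0,0,0,0,0, 0.273,-0.242,0,0,0,0,0, 0.273,-0.242,0.1,0,0,6,0, 0.273,-0.242,0.1,0,0,6,0, 0.273,-0.242,0.1,0,0,6,0]'
```

```text
time: 1.1
tool_pos: [0.3752, -0.2797, 0.2812]
orientation: [0.993, 0.115, 0.0, -0.001]
contact_force: [-0.3, -0.1, -0.1]
opening: 0.997
finger_force: 0.0
time: 2.1
tool_pos: [0.5808, 0.0129, 0.175]
orientation: [0.998, 0.061, -0.006, -0.0]
contact_force: [-0.2, -0.5, -0.2]
opening: 1.005
finger_force: 0.0
```

```bash
cat >> h.py <<'E'
def need(x,y,z,yaw):
    s=read_state();r=R.from_quat(s['orientation']);M=r.as_matrix();d=M.T@(np.array([x,y,z])-s['tool_pos'])
    t=np.radians(yaw);G=np.array([[np.cos(t),np.sin(t),0],[np.sin(t),-np.cos(t),0],[0,0,-1]])
    print('pos',s['tool_pos'].round(4),'shift',d.round(4),'turn',np.degrees(R.from_matrix(M.T@G).as_rotvec()).round(2),'q',np.round(s['q'],2))
E
python3 - <<'E'
from h import *
im,d=grab('scene','scene1');grab('top','top1');need(.5845,.0125,.09,6.8)
E
```

```text
pos [0.5843 0.0121 0.1811] shift [ 0.0005 -0.0004  0.0911] turn [-0.    0.15  0.1 ] q [ 0.02  0.34  1.77 -0.    1.03  1.47]
```

View pics/scene1.png

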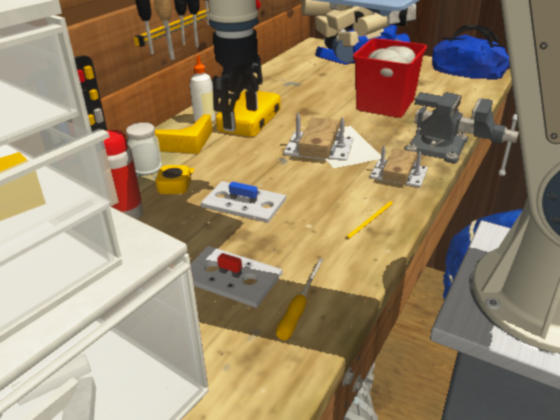

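The gripper is above the blue plate at (230,110), and everything is undisturbed. Next I'll descend and grip.

```bash
python3 -m jog '[0.0005,0,0.045,0,0,0,0, 0.0005,0,0.08,0,0,0,0, 0.0005,0,0.11,0,0,0,0, 0.0005,0,0.13,0,0,0,0, 0.0005,0,0.145,0,0,0,0, 0.0005,0,0.155,0,0,0,0, 0.0005,0,0.162,0,0,0,0, 0.0005,0,0.166,0,0,0,0, 0.0005,0,0.166,0,0,0,0, 0.0005,0,0.166,0,0,0,0]'
python3 - <<'E'
from h import *
need(.5845,.0125,.014,6.8); grab('scene','scene2')
b=cv2.imread('pics/scene2.png')[120:240,160:320];cv2.imwrite('pics/crop2.png',cv2.resize(b,None,fx=4,fy=4))
E
```

```text
time: 3.2
tool_pos: [0.5858, 0.0127, 0.0159]
orientation: [0.998, 0.06, 0.0, 0.0]
contact_force: [-0.0, 0.5, -0.3]
opening: 1.0
finger_force: 0.0
pos [0.5858 0.0127 0.0159] shift [-0.0014  0.0001  0.0019] turn [ 0.01 -0.05  0.08] q [ 0.02  0.57  1.86 -0.    0.71  1.47]
```

View pics/crop2.png

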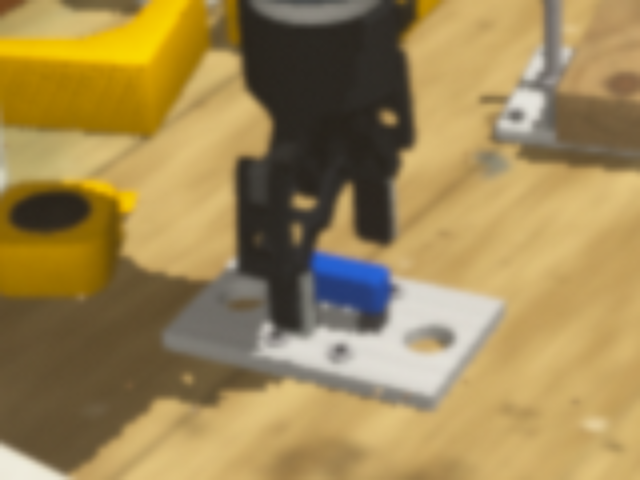

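The fingers straddle the blue handle, at about (345,285) in the crop. I'll close them.

```bash
python3 -m jog '[-0.001,0,0.001,0,0,0,0.5, -0.001,0,0.001,0,0,0,1, -0.001,0,0.001,0,0,0,1, -0.001,0,0.001,0,0,0,1, -0.001,0,0.001,0,0,0,1, -0.001,0,0.001,0,0,0,1, -0.001,0,0.001,0,0,0,1, -0.001,0,0.001,0,0,0,1, -0.001,0,0.001,0,0,0,1, -0.001,0,0.001,0,0,0,1]'
python3 -m jog '[0,0,-0.005,0,0,0,1, 0,0,-0.015,0,0,0,1, 0,0,-0.03,0,0,0,1, 0,0,-0.05,0,0,0,1, 0,0,-0.075,0,0,0,1, 0,0,-0.1,0,0,0,1, 0,0,-0.13,0,0,0,1, 0,0,-0.15,0,0,0,1, 0,0,-0.16,0,0,0,1, 0,0,-0.16,0,0,0,1]'
python3 - <<'E'
from h import *
need(.5554,-.269,.18,15.6)
E
```

```text
time: 4.25
tool_pos: [0.5845, 0.0128, 0.0145]
orientation: [0.998, 0.06, 0.0, -0.0]
contact_force: [-1.4, 1.8, 5.7]
opening: 0.199
finger_force: 60.4
time: 5.25
tool_pos: [0.5851, 0.0126, 0.1762]
orientation: [0.998, 0.06, 0.001, 0.0]
contact_force: [1.4, 0.5, -6.0]
opening: 0.204
finger_force: 59.2
pos [0.5851 0.0126 0.1762] shift [-0.0632  0.276  -0.0039] turn [ 0.03 -0.17 -8.72] q [ 0.02  0.35  1.77 -0.    1.02  1.47]
```

The plate is held at 60 N, opening 0.2 (about 18 mm). I'll move it over the jig.

```bash
python3 -m jog '[-0.003,0.013,0,0,0,-0.5,1, -0.009,0.04,0,0,0,-1.5,1, -0.017,0.075,0,0,0,-3,1, -0.026,0.113,0,0,0,-4,1, -0.035,0.152,0,0,0,-5,1, -0.043,0.19,0,0,0,-6.5,1, -0.051,0.223,0,0,0,-7.5,1, -0.057,0.25,0,0,0,-8.5,1, -0.061,0.268,0,0,0,-8.8,1, -0.063,0.276,0,0,0,-8.8,1]'
python3 -m jog '[0,0,0.005,0,0,0,1, 0,0,0.01,0,0,0,1, 0,0,0.02,0,0,0,1, 0,0,0.03,0,0,0,1, 0,0,0.04,0,0,0,1, 0,0,0.045,0,0,0,1, 0,0,0.045,0,0,0,1, 0,0,0.045,0,0,0,1, 0,0,0.045,0,0,0,1, 0,0,0.045,0,0,0,1]'
python3 - <<'E'
from h import *
need(.5554,-.269,.13,15.6)
grab('scene','scene3');grab('top','top3')
b=cv2.imread('pics/scene3.png')[60:180,250:410];c=cv2.imread('pics/top3.png')[90:230,340:480]
o=np.zeros((420,780,3),np.uint8);o[:360,:]=0
o[:315,:420]=cv2.resize(b,(420,315),interpolation=2);o[:360,420:]=cv2.resize(c,(360,360),interpolation=2)
cv2.imwrite('pics/crop3.png',o)
E
```

```text
time: 6.25
tool_pos: [0.5538, -0.2703, 0.1728]
orientation: [0.991, 0.136, -0.001, -0.0]
contact_force: [-0.7, 0.7, -4.8]
opening: 0.198
finger_force: 59.3
time: 7.25
tool_pos: [0.5552, -0.2691, 0.1298]
orientation: [0.991, 0.136, 0.0, 0.0]
contact_force: [-0.5, -0.6, -4.6]
opening: 0.197
finger_force: 59.3
pos [ 0.5552 -0.2691  0.1298] shift [ 0.0002 -0.0001 -0.0002] turn [ 0.03 -0.04  0.07] q [-0.45  0.45  1.74  0.    0.95  0.84]
```

View pics/crop3.png

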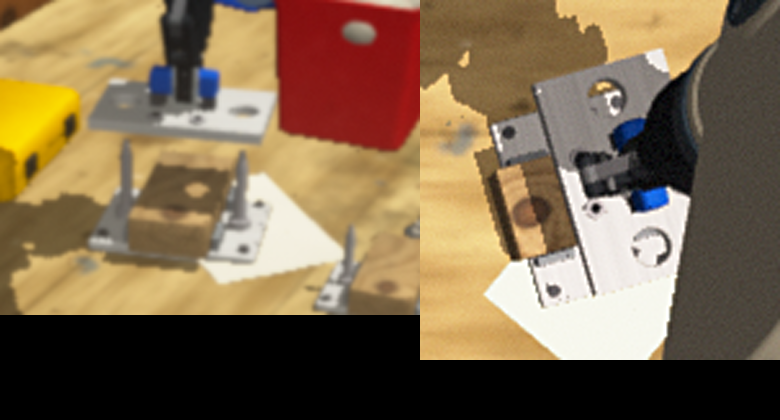

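The plate is level above the pins. In the top view its holes are at (412.7,128.9) and (430.2,186.1); I'll compare their positions with the pins.

```bash
python3 - <<'E'
from h import *
a=world('top',412.7,128.9,.125);b=world('top',430.2,186.1,.125);e=a-b
print((a+b)/2,np.linalg.norm(e),np.degrees(np.arctan2(e[1],e[0])))
d=np.load('top3.npz')['d']
for u,v in((385+10,130),(400,200),(410,110),(425,155),(420,200),(430,115)):print(u,v,deproj('top',u,v,d[v,u]).round(3))
E
```

```text
[ 0.55480898 -0.2682989   0.125     ] 0.10386481676492743 16.05938786449064
395 130 [ 0.603 -0.223  0.125]
400 200 [ 0.489 -0.262  0.013]
410 110 [ 0.674 -0.289 -0.003]
425 155 [ 0.537 -0.233  0.247]
420 200 [ 0.481 -0.264  0.126]
430 115 [ 0.629 -0.284  0.124]
```

The holes are centred on the pins within 2 mm, at the same yaw, and the plate is level at 0.125 m. I'll lower it.

```bash
python3 -m jog '[0,0,0.008,0,0,0,1, 0,0,0.016,0,0,0,1, 0,0,0.024,0,0,0,1, 0,0,0.032,0,0,0,1, 0,0,0.039,0,0,0,1, 0,0,0.046,0,0,0,1, 0,0,0.052,0,0,0,1, 0,0,0.056,0,0,0,1, 0,0,0.058,0,0,0,1, 0,0,0.058,0,0,0,1]'
python3 -m jog '[0,0,0.001,0,0,0,1, 0,0,0.003,0,0,0,1, 0,0,0.004,0,0,0,1, 0,0,0.005,0,0,0,1, 0,0,0.006,0,0,0,1, 0,0,0.007,0,0,0,1, 0,0,0.008,0,0,0,1, 0,0,0.008,0,0,0,1, 0,0,0.008,0,0,0,1, 0,0,0.008,0,0,0,1]'
python3 -c "
from h import *
need(.5554,-.269,.0615,15.6)"
```

```text
time: 8.35
tool_pos: [0.5548, -0.2689, 0.0711]
orientation: [0.991, 0.136, -0.0, -0.0]
contact_force: [0.2, -0.3, -4.9]
opening: 0.198
finger_force: 59.4
time: 9.35
tool_pos: [0.555, -0.2689, 0.0633]
orientation: [0.991, 0.136, 0.0, 0.0]
contact_force: [-0.2, 0.2, -5.5]
opening: 0.194
finger_force: 59.4
pos [ 0.555  -0.2689  0.0633] shift [0.0004 0.0002 0.0018] turn [ 0.   -0.    0.08] q [-0.45  0.54  1.77  0.    0.83  0.84]
```

Still hanging, about 2 mm above the block. I'll ease down to contact.

```bash
python3 -m jog '[0,0,0.0005,0,0,0,1, 0,0,0.001,0,0,0,1, 0,0,0.0015,0,0,0,1, 0,0,0.002,0,0,0,1, 0,0,0.002,0,0,0,1, 0,0,0.002,0,0,0,1, 0,0,0.002,0,0,0,1, 0,0,0.002,0,0,0,1, 0,0,0.002,0,0,0,1, 0,0,0.002,0,0,0,1]'
```

```text
time: 10.35
tool_pos: [0.5549, -0.2689, 0.0615]
orientation: [0.991, 0.136, -0.0, 0.0]
contact_force: [-3.6, 1.5, 2.9]
opening: 0.203
finger_force: 60.2
```

The vertical force went from -5.5 to +2.9 N, so the plate is resting on the block. I'll release it and check before retreating.

```bash
python3 -m jog '[0,0,0,0,0,0,0.6, 0,0,0,0,0,0,0.4, 0,0,0,0,0,0,0, 0,0,0,0,0,0,0, 0,0,0,0,0,0,0, 0,0,0,0,0,0,0, 0,0,0,0,0,0,0, 0,0,0,0,0,0,0, 0,0,0,0,0,0,0, 0,0,0,0,0,0,0]'
python3 -m jog '[0,0,-0.01,0,0,0,0, 0,0,-0.03,0,0,0,0, 0,0,-0.06,0,0,0,0, 0,0,-0.09,0,0,0,0, 0,0,-0.12,0,0,0,0, 0,0,-0.15,0,0,0,0, -0.03,0,-0.18,0,0,0,0, -0.06,0,-0.18,0,0,0,0, -0.08,0,-0.18,0,0,0,0, -0.08,0,-0.18,0,0,0,0]'
python3 - <<'E'
from h import *
grab('scene','scene4');grab('top','top4')
b=cv2.imread('pics/scene4.png')[60:180,250:410];c=cv2.imread('pics/top4.png')[90:230,340:480]
o=np.zeros((420,780,3),np.uint8)
o[:315,:420]=cv2.resize(b,(420,315),interpolation=2);o[:360,420:]=cv2.resize(c,(360,360),interpolation=2)
cv2.imwrite('pics/crop4.png',o)
d=np.load('top4.npz')['d']
for u,v in((385,140),(390,180),(410,115),(405,200)):print(u,v,deproj('top',u,v,d[v,u]).round(3))
E
```

```text
time: 11.35
tool_pos: [0.5549, -0.2689, 0.0613]
orientation: [0.991, 0.136, -0.0, -0.0]
contact_force: [0.3, 0.6, -0.0]
opening: 1.002
finger_force: 0.0
time: 12.35
tool_pos: [0.4756, -0.2908, 0.2415]
orientation: [0.991, 0.136, -0.0, -0.0]
contact_force: [-0.1, 1.4, 0.0]
opening: 1.0
finger_force: 0.0
385 140 [ 0.6   -0.222  0.058]
390 180 [ 0.524 -0.231  0.056]
410 115 [ 0.664 -0.288 -0.001]
405 200 [ 0.486 -0.259  0.056]
```

View pics/crop4.png

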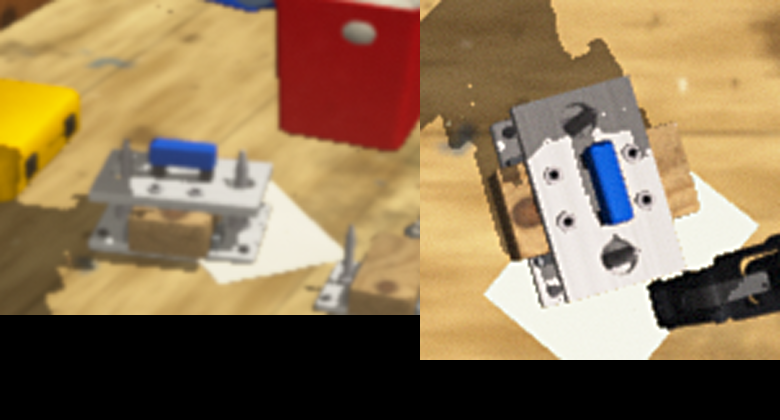

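The plate is flat on the block, its top at about 0.057 m, with both pins through the holes at crop (580,120) and (620,253). The arm is clear.

```bash
python3 -c "
from rig import *
print(hand_in())"
```

```text
the job is handed in; nothing more can be done
None
```

The blue-handled plate is flat on the wood block over both guide pins and released, I never touched the red-handled plate, and the job is handed in; `hand_in()` returned no verdict.

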